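# Knock a brass stand-off home in the press-in fixture

## Robot

A 7-joint arm with a two-finger parallel gripper is mounted at the origin on the work surface. World frame = base frame: x ahead of the robot, y to its left, z up, the work surface at z = 0. Lengths are in m, angles in rad, forces in N, time in s.
With the tool pointing down it reaches from about 0.4 to 0.85 m from the base axis. Payload 10.4 kg.
Tool frame: the origin (TCP) lies between the finger pads; the fingertips stand 19 mm ahead of it and the grasp point (between the pads) is the TCP (manip.tips_ahead is the distance from the TCP to the fingertips, in m); z points along the fingers, y is the line along which they close (so a half turn about z gives the same grasp; the last joint's range is limited). The gripper opens to 85 mm and grips with 20 to 120 N. Pads are 22 mm wide; open, the fingers measure 114 mm over their backs; the gripper's body (76 mm by 85 mm) begins 54 mm behind the grasp point. The pads swing forward as they close: fully open they stand 13 mm farther back than shut.
Start: joints at [1.224, 0.332, -0.065, 1.46, 0.022, 1.35, -0.088], TCP at [0.199, -0.593, 0.25] pointing down, gripper open.
Joint ranges: [-2.6, 2.6], [-0.5, 2.12], [-1.47, 1.34], [0.16, 2.42], [-1.27, 4.41], [0.06, 2.06], [-2.6, 2.6]. Speed limits (rad/s): [2.22, 2.22, 2.79, 2.79, 3.14, 3.14, 3.14].

## Interface

Orientations are given as a unit quaternion [x, y, z, w].
In Python, from workcell import manip, viewer gives the robot as it stands.
- The arm moves only by the tool arm_command, never from a script. Its argument "series" is text: rows parted by semicolons, each of 5 numbers parted by spaces: the closure, from 0 (fully open) to 1 (shut), then the shift along the tool's x, y, z normalised to -1 to 1, where 1 is 0.4 m, then the turn about the tool's z normalised to -1 to 1, where 1 is 180 degrees. In form: jaw tx ty tz spin; .... A call has exactly 10 rows; each row shifts and turns the commanded pose from where the row before left it, along the tool's axes as they then stand; what a row does not reach is not made up. A row lasts 1/8 s, in which the tool goes at most 62.5 mm and 10.7 degrees, less where a joint would pass 70% of its speed; a pose out of reach is approached as far as the arm can. A call with a number of a shift or a turn outside -1 to 1 is refused whole. A call with a gripper value outside its range is refused whole. The fingers move at their own pace and stop on an object; "newtons" is the grip in N (left out, the last holds). Time passes only in rows, so rows that do not move let the fingers close, or fill a call up. It gives the time, the measured TCP pose, the force, the opening and the grip force at its end, in the units of the state.
- manip.get_obs(): the state, without advancing time (a new reading comes with each control period).
- viewer.camera(name): name is "scene" or "top" or "wrist"; returns a dict with "pixels" (480x640x3 uint8, red, green, blue), "intrinsics" (3x3 intrinsics, pixels), "extrinsics" (4x4, takes a point from world to camera coordinates). Camera axes: x right, y up, looking along -z (the intrinsics and any distortion apply to the point x, -y, -z); pixel columns grow to the right and rows downward; lengths in m; the calibration is good to about 2 mm. A picture is of the moment at which its call begins. There is no depth.
- manip.hand_in(): hands the job in; it is judged then, once.
The state is a dict: "clock": time; "joint_pos": joint angles; "joint_velocities": joint speeds; "tau": joint torques, N m; "position": TCP position; "ee_rot": TCP orientation; "ft_force": force on the tool from outside, world axes, zero at the start; "torque": the same for the moment, N m; "grip_width": opening from 0.0 (shut) to 1.0 (fully open); "grasp_force": force on a finger pad.
Only numpy, scipy, OpenCV 4.12 (cv2) and the standard library are available. Lean on these libraries where they do the work, as an engineer would, in place of code of your own. Each camera call takes 0.05 s, during which the arm holds its last target. There are 200 camera calls.

## Task

Take the nylon mallet from the rubber pad and drive the leaning sprung punch of the press-in fixture down with the mallet's bottom face, held square to the punch, until the brass stand-off under it is pressed fully home in the circuit board. Then let the punch spring back up and stand the mallet upright on its bottom face on the rubber pad again. Do not bear on the fixture with the gripper itself, and leave the meter, spool and screwdriver where they are.

Things in the scene. Friction and masses are not known exactly. Their poses are not given: they have to be found in the camera images.
- fixture: Steel press-in fixture, fixed: base plate (180 x 150 x 12 mm, 70 mm in front of the origin to 110 mm behind) with a slanted bed (140 x 130 mm), on it a green circuit board; a dark column and arm at the bed's upper edge hold a guide sleeve (34 mm across) with the sprung punch, square to the bed. Origin under the base; z up, -x its front, to which the punch leans 32 degrees (to the robot's left).
- punch_head (a point): Centre of the flat top of the punch's round steel head (32 mm across, 12 mm thick, spring below), 169 mm above the bench and 31 mm in front of the fixture's origin when up; moves with the punch. z: punch axis, out of the head, 32 degrees from vertical to the fixture's front; y is level. Along this axis the sleeve's top is 30 mm below, the column's and arm's 36 mm.
- punch (a joint): Stroke of the punch in m: 0 up, grows as it is driven down along its axis, stop at 0.014. It meets the stand-off after about 5 mm and has it home at about 0.0125. The spring pushes it back up when let go; the whole drive takes about 14 N.
- standoff (a joint): How far the brass stand-off (10 mm across, under the punch) is pressed into the board, in m: starts at 0 to 0.0015, standing up to 8 mm proud of the board, and is fully home at 0.0075. It stays where it is pressed (about 6 N of friction).
- mallet: Mallet: white nylon block head (50 mm along x, 40 mm along y, 76 mm tall) with a round wooden handle (22 mm thick) leaving it along -x, 38 mm above the face, to 154 mm from the origin; about 0.4 kg. It stands on its bottom face, handle level. Origin at the centre of that (striking) face, z up through the head. The 40 mm width can be gripped from above.
- mallet_face (a point): Centre of the mallet's bottom (striking) face; axes as the mallet's.
- pad: Black rubber pad fixed on the bench, 180 x 180 x 6 mm, on which the mallet stands. Origin at the centre of its underside; its top is 6 mm above the bench.
- meter: Blue handheld meter lying on its back, 150 x 80 x 42 mm; bystander. Origin at the centre of its underside.
- spool: Aluminium-grey solder spool standing on end, 60 mm across, 46 mm high; bystander. Origin at the centre of its underside.
- screwdriver: Screwdriver with a black handle, lying on the bench beyond the work, roughly across it; bystander. Origin at its middle, underneath.

How it is judged:
By the outcome, as a careful person would: the job done as asked, in the order asked, and still so for the second after the job is handed in, with the robot touching nothing.
It also fails if it takes over 51 s, if anything falls off the work surface, if the arm or the gripper's body presses on something with over 40 N, if the wrist force passes 120 N, or if a joint passes its speed limit or range.

## Working session

There is one attempt and no reset: what is moved stays moved. The work goes in short steps, Python scripts to look and compute and a tool call to move; the robot and the scene stay as the last step left them, time stands still between calls to the robot, and variables do not carry over. Pictures are saved under pics/ and viewed, at most 10 in all, crops included, and the job is handed in when it is done.

Besides the shell and the picture viewer there is one more tool, called after "Request:" as name(argument=value, ...), one argument or row to a line, values as JSON. arm_command: Moves the arm, as the interface text tells. Scaled input: -1 to 1 covers 0.4 m each way for a shift and 180 degrees each way for a turn. Its arguments: {"type":"object","properties":{"series":{"type":"string"},"newtons":{"type":"number"}},"required":["series"]}

```bash
mkdir -p pics
cat > h.py <<'E'
import numpy as np, cv2
from workcell import manip, viewer
from scipy.spatial.transform import Rotation as R
def snap(n,f):
    c=viewer.camera(n); cv2.imwrite('pics/'+f+'.png',c['pixels'][:,:,::-1]); np.savez('pics/'+f+'.npz',**c); return c
def load(f): return dict(np.load('pics/'+f+'.npz'))
def ray(c,u,v):
    K=c['intrinsics'];E=c['extrinsics']
    d=np.array([(u-K[0,2])/K[0,0],-(v-K[1,2])/K[1,1],-1]); 
    return -E[:3,:3].T@E[:3,3], E[:3,:3].T@d
def onz(c,u,v,z):
    o,d=ray(c,u,v); return o+d*(z-o[2])/d[2]
def tri(a,p,b,q):
    o1,d1=ray(a,*p);o2,d2=ray(b,*q)
    s=np.linalg.lstsq(np.c_[d1,-d2],o2-o1,rcond=None)[0]
    A=o1+d1*s[0];B=o2+d2*s[1]; return (A+B)/2,np.linalg.norm(A-B)
def proj(c,P):
    p=c['extrinsics'][:3,:3]@P+c['extrinsics'][:3,3]; q=c['intrinsics']@[p[0],-p[1],-p[2]]; return q[:2]/q[2]
E
python3 - <<'E'
from h import *
for n in ('scene','top'):
    c=snap(n,n+'0'); print(n,ray(c,320,240),list(c.keys()))
o=manip.get_obs(); print(o, manip.tips_ahead)
E
```

```text
scene (array([1.08315565, 0.03571873, 0.8268939 ]), array([-0.55929885, -0.04599922, -0.82770871])) ['pixels', 'intrinsics', 'extrinsics']
top (array([ 0.46350416, -0.01317514,  1.23252169]), array([ 0.12522891, -0.01134245, -0.99214412])) ['pixels', 'intrinsics', 'extrinsics']
{'clock': 0.1, 'joint_pos': array([ 1.22436719,  0.33282201, -0.06464201,  1.46083187,  0.02165277,
        1.34994299, -0.08846913]), 'joint_velocities': array([-1.25997690e-03, -3.64356062e-03,  1.36381104e-03, -1.99751337e-03,
       -6.63867288e-04,  9.26488467e-04, -5.67720720e-05]), 'tau': array([ 1.35590621e-03, -6.26749349e+01,  4.91957087e-02, -3.92432714e+01,
        1.62638014e-02,  7.09885033e-03,  1.19506461e-05]), 'position': array([ 0.19872413, -0.59223576,  0.2495992 ]), 'ee_rot': array([ 9.86919728e-01,  1.61211113e-01, -1.69121527e-04, -6.32230625e-04]), 'ft_force': array([ 0.56836481,  0.14823921, -0.16582555]), 'torque': array([ 0.02247247, -0.03216953, -0.0258241 ]), 'grasp_force': 0.0, 'grip_width': 1.0021197856102357} 0.019
```

View pics/scene0.png

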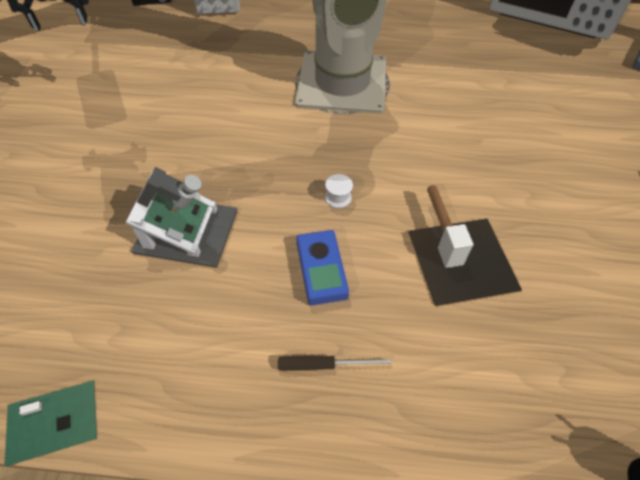

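View pics/top0.png

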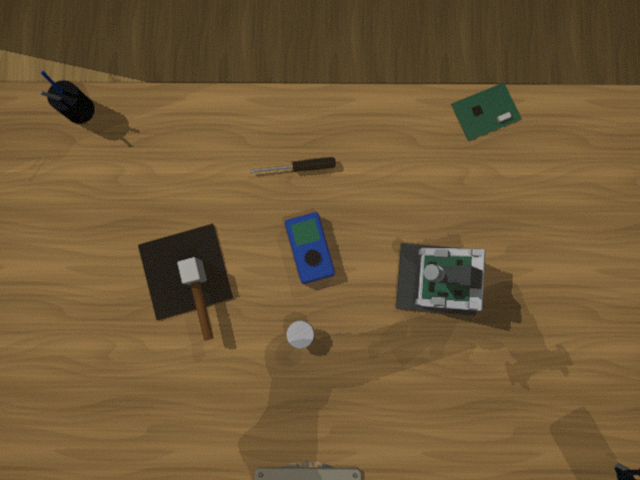

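The scene view shows the mallet at (455,245) on the pad, with its handle running up to (433,190). The fixture is at about (180,220) with the punch head at (191,184). In the top view the mallet head is at (191,271), the handle end at (208,338), and the punch head at (433,272), leaning left. The base plate's left edge is at x≈398 and its right side is hidden behind the bed.

Run:
```python
from h import *
t=load('top0');s=load('scene0')
a=cv2.resize(t['pixels'][235:325,380:500],None,fx=5,fy=5,interpolation=2)
b=cv2.resize(t['pixels'][215:350,125:245],None,fx=4,fy=4,interpolation=2)[:450]
c=cv2.resize(s['pixels'][160:280,115:250],None,fx=4.4,fy=3.75*4.4/4.4,interpolation=2)
im=np.zeros((600,800,3),np.uint8)
b=cv2.resize(t['pixels'][245:345,165:225],None,fx=3,fy=3,interpolation=2)
a=cv2.resize(t['pixels'][235:325,390:500],None,fx=4,fy=4,interpolation=2)
c=cv2.resize(s['pixels'][165:270,125:240],None,fx=3,fy=2.2*3/2.2,interpolation=2)[:240]
d=cv2.resize(s['pixels'][180:275,420:490],None,fx=3,fy=3,interpolation=2)[:240]
im[:360,:440]=a; im[:300,450:630]=b; im[360:600,:345]=c; im[360:600,450:660]=d
cv2.imwrite('pics/crop1.png',im[:,:,::-1])
g=lambda c:cv2.cvtColor(c['pixels'],cv2.COLOR_RGB2HSV)
h=g(t); m=(h[...,2]<60).astype(np.uint8); m[:200]=0;m[:,300:]=0
cs,_=cv2.findContours(m,0,2); k=max(cs,key=cv2.contourArea)
r=cv2.minAreaRect(k); print('pad',r,[onz(t,*p,.006).round(4) for p in cv2.boxPoints(r)])
print(onz(t,191,271,.082),onz(t,208,338,.044),onz(t,433,272,.169), onz(s,191,184,.169))
print(tri(t,(433,272),s,(191,183)))
```

```text
pad ((185.46893310546875, 273.98187255859375), (83.47380065917969, 79.09651184082031), 75.25643920898438) [array([0.608 , 0.3949, 0.006 ]), array([0.6556, 0.2201, 0.006 ]), array([0.4705, 0.1668, 0.006 ]), array([0.4246, 0.3385, 0.006 ])]
[0.54050159 0.25021715 0.082     ] [0.39694562 0.21699975 0.044     ] [ 0.53478418 -0.24946095  0.169     ] [ 0.53987077 -0.24457669  0.169     ]
(array([ 0.53461952, -0.24851303,  0.16541779]), np.float64(0.003488011118214177))
```

View pics/crop1.png

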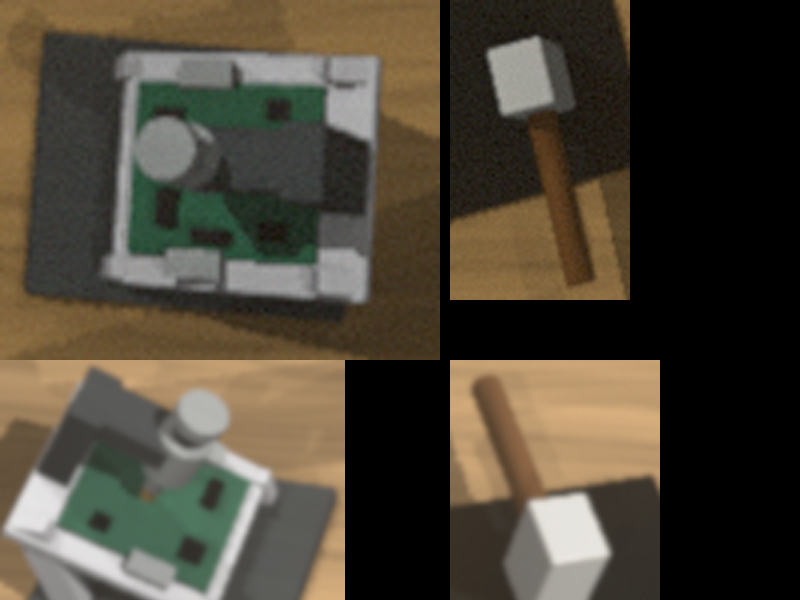

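The crops show these corners clearly:
- **Punch head disc:** (165,148) in the top crop and (202,415) in the scene crop.
- **Base front edge:** runs from (45,33) to (25,290).
- **Mallet top face:** corners at (488,52), (541,37), (556,105) and (503,118).

Run:
```python
from h import *
t=load('top0');s=load('scene0')
T=lambda x,y:(390+x/4-.4,235+y/4-.4)
M=lambda x,y:(165+(x-450)/3-.3,245+y/3-.3)
S=lambda x,y:(125+x/3-.3,165+(y-360)/3-.3)
D=lambda x,y:(420+(x-450)/3-.3,180+(y-360)/3-.3)
print('punch',tri(t,T(165,148),s,S(202,415)),onz(t,*T(165,148),.169),onz(s,*S(202,415),.169))
A=onz(t,*T(45,33),.012);B=onz(t,*T(25,290),.012)
print('base',A,B,np.linalg.norm(A-B)); y=(A-B)/np.linalg.norm(A-B); print('front edge dir deg from +x',np.degrees(np.arctan2(y[1],y[0])))
n=np.array([-y[1],y[0],0]); print('fixture front dir',n,'head pred', (A+B)/2-n*(.070-.031))
mt=[onz(t,*M(*p),.082) for p in((488,52),(541,37),(556,105),(503,118))]
ms=[onz(s,*D(*p),.082) for p in((528,503),(585,493),(610,550),(552,570))]
for q in(mt,ms):
    q=np.array(q);print(q.mean(0).round(4),[np.linalg.norm(q[i]-q[i-1]).round(4) for i in range(4)])
he=onz(t,*M(578,280),.044); hs=onz(t,*M(542,115),.044)
hc=onz(s,*D(487,382),.044+.0)
for e in(he,hc):
  d=np.mean(mt+ms,axis=0)-e; print('handle',e,np.degrees(np.arctan2(d[1],d[0])),np.hypot(d[0],d[1]))
E=lambda q:R.from_quat(q).as_matrix()
print(E(manip.get_obs()['ee_rot']).round(4))
```

```text
punch (array([ 0.53554761, -0.24500541,  0.16670534]), np.float64(0.0014302318298117492)) [ 0.53555886 -0.245219    0.169     ] [ 0.53742685 -0.24328533  0.169     ]
base [ 0.61177765 -0.21230114  0.012     ] [ 0.46571343 -0.19867839  0.012     ] 0.1466981130383028
front edge dir deg from +x -5.3283061533875316
fixture front dir [0.0928625  0.99567894 0.        ] head pred [ 0.5351239  -0.24432124  0.012     ]
[0.5412 0.2552 0.082 ] [np.float64(0.0487), np.float64(0.0392), np.float64(0.0502), np.float64(0.0387)]
[0.5439 0.2585 0.082 ] [np.float64(0.052), np.float64(0.0392), np.float64(0.0452), np.float64(0.042)]
handle [0.39686782 0.21837975 0.044     ] 14.79393425792583 0.15067350330371873
handle [0.39245973 0.22017132 0.044     ] 13.734115563704924 0.1545044322227279
[[ 9.480e-01  3.182e-01 -5.000e-04]
 [ 3.182e-01 -9.480e-01  1.200e-03]
 [-1.000e-04 -1.300e-03 -1.000e+00]]
```

Request:
arm_command(
  series="0 0.127 -0.05 -0.017 0; 0 0.127 -0.05 -0.017 0; 0 0.127 -0.05 -0.017 0; 0 0.127 -0.05 -0.017 0; 0 0.127 -0.05 -0.017 0; 0 0.127 -0.05 -0.017 0; 0 0.094 -0.112 0.014 0; 0 0.094 -0.112 0.014 0; 0 0.094 -0.112 0.014 0; 0 0.094 -0.112 0.014 0",
)

```text
clock: 1.35
position: [0.5355, -0.1623, 0.2683]
ee_rot: [0.987, 0.161, -0.0, 0.0]
ft_force: [1.0, 0.2, 0.0]
grip_width: 1.0
grasp_force: 0.0
```

Request:
arm_command(
  series="0 0.094 -0.112 0.014 0; 0 0.094 -0.112 0.014 0; 0 0.094 -0.112 0.014 0; 0 0.0145 -0.109 0.0375 0; 0 0.0145 -0.109 0.0375 0; 0 0.0145 -0.109 0.0375 0; 0 0.0145 -0.109 0.0375 0; 0 0.0145 -0.109 0.0375 0; 0 0.0145 -0.109 0.0375 0.0225; 0 0 0 0 0",
)

```text
clock: 2.6
position: [0.5465, 0.2623, 0.1604]
ee_rot: [0.992, 0.129, -0.002, -0.001]
ft_force: [1.7, -0.5, -0.6]
grip_width: 1.001
grasp_force: 0.0
```

Run:
```python
from h import *
c=snap('wrist','w1'); o=manip.get_obs(); print(o['position'],R.from_quat(o['ee_rot']).as_matrix().round(3))
h=cv2.cvtColor(c['pixels'],cv2.COLOR_RGB2HSV)
m=((h[...,1]<50)&(h[...,2]>120)).astype(np.uint8)
n,l,st,ce=cv2.connectedComponentsWithStats(m)
for i in range(1,n):
    if st[i,4]>2000:
        k=cv2.findContours((l==i).astype(np.uint8),0,2)[0][0]; q=cv2.boxPoints(cv2.minAreaRect(k)); P=np.array([onz(c,*p,.082) for p in q])
        print(st[i],q.round(0).tolist(),P.round(4).tolist(),P.mean(0))
```

```text
[0.547956   0.25977182 0.16100524] [[ 0.967  0.254 -0.002]
 [ 0.254 -0.967 -0.   ]
 [-0.002 -0.    -1.   ]]
[ 289  208   70  105 6920] [[289.0, 208.0], [358.0, 208.0], [358.0, 312.0], [289.0, 312.0]] [[0.5759, 0.2873, 0.082], [0.5857, 0.2503, 0.082], [0.5236, 0.2314, 0.082], [0.5127, 0.2722, 0.082]] [0.54950141 0.26029696 0.082     ]
```

View pics/w1.png

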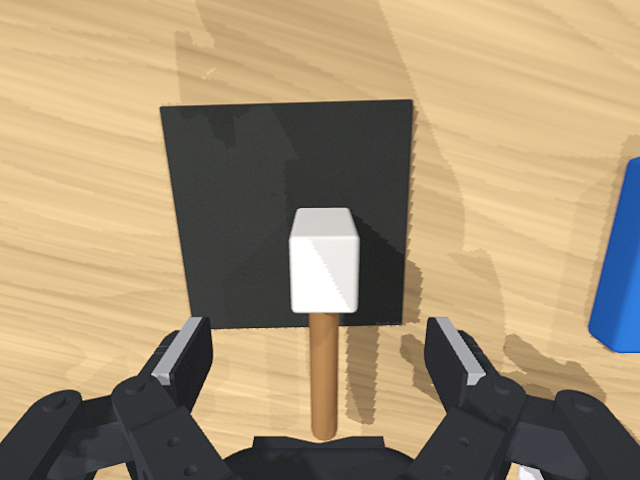

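The wrist view shows the mallet aligned with the tool. Its top face spans columns 290–358 and rows 237–312, and the front side is visible above row 237.

Run:
```python
from h import *
c=load('w1'); P=np.array([onz(c,*p,.082) for p in((290,237),(358,237),(357,312),(292,312))])
print(P.round(4),P.mean(0)); print([np.linalg.norm(P[i]-P[i-1]) for i in range(4)]); b=P[0]+P[1]-P[2]-P[3]; print(np.degrees(np.arctan2(b[1],b[0])))
o=manip.get_obs()
Rm=R.from_quat(o['ee_rot']).as_matrix(); print('offset of top centre in tool mm',(Rm.T@(P.mean(0)-o['position'])*1e3).round(1))
```

```text
[[0.5596 0.2828 0.082 ]
 [0.5696 0.2454 0.082 ]
 [0.5235 0.232  0.082 ]
 [0.5132 0.2704 0.082 ]] [0.54147652 0.25765612 0.082     ]
[np.float64(0.04801489207169608), np.float64(0.03876993368185682), np.float64(0.04801084106663411), np.float64(0.039742948573632426)]
15.562150884663891
offset of top centre in tool mm [-6.7  0.4 79. ]
```

Request:
arm_command(
  series="0 0.004 -0.001 0.0485 0; 0 0 0 0.0485 0; 0 0 0 0.0485 0; 0 0 0 0.0485 0; 0 0 0 0.0485 0; 0 0 0 0 0; 1 0 0 0 0; 1 0 0 0 0; 1 0 0 0 0; 1 0 0 0 0",
  newtons=20,
)

```text
clock: 3.9
position: [0.551, 0.2594, 0.0657]
ee_rot: [0.992, 0.126, 0.001, -0.0]
ft_force: [-0.7, 0.5, 5.6]
grip_width: 0.465
grasp_force: 28.8
```

Request:
arm_command(
  series="1 0.0053 0 0 0; 1 0.0053 0 0 0; 1 0.0053 0 0 0; 1 0.0053 0 0 0; 1 0.0053 0 0 0; 1 0.0053 0 0 0; 1 0.0053 0 0 0; 1 0.0053 0 0 0; 1 0 0 0 0; 1 0 0 0 0",
  newtons=20,
)

```text
clock: 5.15
position: [0.5661, 0.2637, 0.0654]
ee_rot: [0.992, 0.126, -0.001, 0.0]
ft_force: [-6.4, -1.3, 9.1]
grip_width: 0.463
grasp_force: 31.0
```

Run:
```python
from h import *
c=snap('wrist','w2'); s=snap('scene','s2'); o=manip.get_obs(); print(o['position'],o['ft_force'],o['torque'],R.from_quat(o['ee_rot']).as_matrix().round(3))
b=cv2.resize(s['pixels'][150:300,390:540],None,fx=3.2,fy=3.2,interpolation=2)
cv2.imwrite('pics/c2.png',np.hstack([b,np.zeros((480,0,3),np.uint8),c['pixels'][:,160:480]])[:,:,::-1])
```

```text
[0.56611016 0.26367076 0.0654471 ] [-5.91158775 -0.14348099  7.89637304] [-0.29531124  1.47689596 -0.0518165 ] [[ 0.968  0.251 -0.001]
 [ 0.251 -0.968 -0.   ]
 [-0.001  0.    -1.   ]]
```

View pics/c2.png

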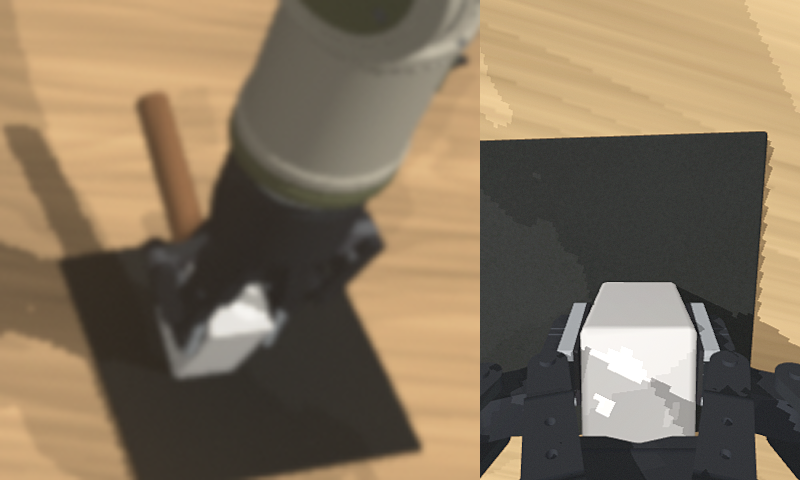

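```bash
cat >> h.py <<'E'
def tilt(c,cols_b,row_b,cols_t,row_t,zb=.006):
    """front-face tilt, deg (+ = top forward), from front bottom/top edges seen by the wrist camera, tool frame, mm"""
    o=manip.get_obs(); Rm=R.from_quat(o['ee_rot']).as_matrix()
    def edge(cols,row,w=.04):   # level edge of known width -> depth
        r=[ray(c,u,row) for u in cols]; k=w/np.linalg.norm(r[0][1]-r[1][1]); return r[0][0]+k*(r[0][1]+r[1][1])/2
    b=edge(cols_b,row_b); t=edge(cols_t,row_t); b2=onz(c,np.mean(cols_b),row_b,zb)
    # intersect top-edge ray with 76 mm from b2
    oo,d=ray(c,np.mean(cols_t),row_t); d=d/np.linalg.norm(d); v=oo-b2; B=d@v; disc=B*B-(v@v-.076**2)
    f=lambda p:(Rm.T@(p-o['position'])*1e3).round(1)
    print('bottom',f(b),f(b2),'top',f(t))
    for sg in(-1,1):
        p=oo+d*(-B+sg*np.sqrt(max(disc,0))); q=f(p)-f(b2); print('top cand',f(p),'tilt',np.degrees(np.arctan2(q[0],-q[2])),disc)
E
python3 - <<'E'
from h import *
tilt(load('w2'),(284,353),282,(262,376),328)
E
```

```text
bottom [-7.6 -0.  73.5] [-1.3 -0.1 59.4] top [11.9 -0.  -9.5]
top cand [ 15.   -0.  -14.8] tilt 12.389740556240392 0.0051910466361809945
top cand [-59.1   0.4 108.8] tilt -130.51956035021485 0.0051910466361809945
```

Request:
arm_command(
  series="1 0.0056 0 0 0; 1 0.0056 0 0 0; 1 0.0056 0 0.0003 0; 1 0.0056 0 0.0003 0; 1 0.0056 0 0.0005 0; 1 0.0056 0 0.0005 0; 1 0.0056 0 0.0007 0; 1 0.0056 0 0.0007 0; 1 0.0056 0 0.0009 0; 1 0 0 0 0",
  newtons=20,
)

```text
clock: 6.5
position: [0.5856, 0.2685, 0.0632]
ee_rot: [0.992, 0.126, -0.001, 0.0]
ft_force: [-5.2, -0.1, 5.0]
grip_width: 0.463
grasp_force: 30.7
```

Run:
```python
from h import *
c=snap('wrist','w3'); s=load('s2'); o=manip.get_obs(); print(o['position'],o['ft_force'],R.from_quat(o['ee_rot']).as_matrix().round(3))
cv2.imwrite('pics/c3.png',cv2.resize(c['pixels'][200:460,230:410],None,fx=2.25,fy=2.25,interpolation=2)[:,:,::-1])
```

```text
[0.58561913 0.26842469 0.0632188 ] [-5.84357148 -1.62545555  4.35571719] [[ 0.968  0.251 -0.002]
 [ 0.251 -0.968 -0.001]
 [-0.002  0.    -1.   ]]
```

View pics/c3.png

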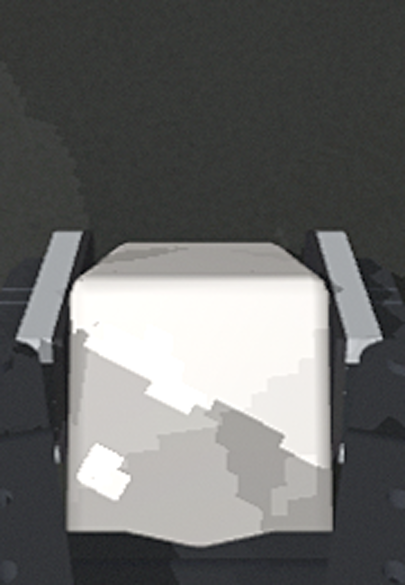

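Run:
```python
from h import *
tilt(load('w3'),(286,351),307.3,(261.3,376.5),323.5)
tilt(load('w3'),(286,351),307.3,(261.3,376.5),321.5)
```

```text
bottom [-27.8  -0.   80.7] [-15.4  -0.1  57.2] top [ 14.   -0.1 -10.2]
top cand [ 15.2  -0.1 -12.3] tilt 23.763306695365 0.005701309256306429
top cand [-60.9   0.4 118.1] tilt -143.23561932420952 0.005701309256306429
bottom [-27.8  -0.   80.7] [-15.4  -0.1  57.2] top [ 14.7  -0.1 -10. ]
top cand [ 15.8  -0.1 -12. ] tilt 24.26904452717341 0.005718479233051195
top cand [-59.8   0.4 118.9] tilt -144.26079330539395 0.005718479233051195
```

Request:
arm_command(
  series="1 0 0 0.004 0; 1 0.005 0 0.001 0; 1 0.005 0 0.001 0; 1 0.005 0 0.001 0; 1 0.005 0 0.001 0; 1 0.005 0 0.001 0; 1 0.005 0 0.001 0; 1 0 0 0 0; 1 0 0 0 0; 1 0 0 0 0",
  newtons=20,
)

```text
clock: 7.8
position: [0.598, 0.2714, 0.0592]
ee_rot: [0.992, 0.126, -0.0, 0.0]
ft_force: [-2.8, 0.1, 3.1]
grip_width: 0.465
grasp_force: 30.6
```

Run:
```python
from h import *
c=snap('wrist','w4'); o=manip.get_obs(); print(o['position'],o['ft_force'],o['clock'])
g=cv2.cvtColor(c['pixels'],cv2.COLOR_RGB2GRAY).astype(int)
for u in (300,319,338): print(u,[(v,g[v,u]) for v in range(300,340)])
for v in (312,314,316,318,322,326,330): 
    r=g[v]; d=np.abs(np.diff(r)); print(v,[(i,int(d[i])) for i in range(240,400) if d[i]>25])
```

```text
[0.59815831 0.27143218 0.05925966] [-2.37110272 -0.22412092  1.86353288] 7.85
300 [(300, np.int64(58)), (301, np.int64(57)), (302, np.int64(58)), (303, np.int64(51)), (304, np.int64(59)), (305, np.int64(55)), (306, np.int64(54)), (307, np.int64(55)), (308, np.int64(52)), (309, np.int64(55)), (310, np.int64(54)), (311, np.int64(56)), (312, np.int64(55)), (313, np.int64(52)), (314, np.int64(55)), (315, np.int64(53)), (316, np.int64(55)), (317, np.int64(54)), (318, np.int64(45)), (319, np.int64(84)), (320, np.int64(175)), (321, np.int64(214)), (322, np.int64(224)), (323, np.int64(231)), (324, np.int64(238)), (325, np.int64(245)), (326, np.int64(249)), (327, np.int64(253)), (328, np.int64(254)), (329, np.int64(253)), (330, np.int64(253)), (331, np.int64(254)), (332, np.int64(253)), (333, np.int64(254)), (334, np.int64(253)), (335, np.int64(253)), (336, np.int64(253)), (337, np.int64(253)), (338, np.int64(253)), (339, np.int64(253))]
319 [(300, np.int64(54)), (301, np.int64(52)), (302, np.int64(57)), (303, np.int64(58)), (304, np.int64(55)), (305, np.int64(56)), (306, np.int64(55)), (307,
[... 1730 characters left out ...]
74, 28), (386, 71), (387, 49)]
316 [(248, 76), (249, 47), (261, 33), (262, 99), (373, 73), (374, 57), (387, 79), (388, 54)]
318 [(247, 88), (248, 54), (261, 78), (262, 43), (374, 76), (375, 42), (387, 27), (388, 130)]
322 [(246, 81), (247, 45), (260, 97), (261, 27), (263, 126), (264, 63), (371, 27), (372, 94), (373, 33), (375, 88), (376, 49), (380, 31), (389, 79), (390, 53)]
326 [(244, 59), (245, 61), (259, 114), (261, 104), (262, 98), (263, 30), (373, 49), (374, 142), (376, 67), (377, 43), (381, 29), (390, 48), (391, 95)]
330 [(243, 78), (244, 46), (257, 42), (258, 99), (260, 104), (261, 88), (262, 30), (272, 48), (374, 41), (375, 136), (377, 50), (378, 49), (381, 28), (392, 79), (393, 55)]
```

Request:
arm_command(
  series="1 0 0 0 0; 1 0 0 0 0; 1 0 0 -0.06 0; 1 0 0 -0.08 -0.056; 1 0 0 -0.08 -0.056; 1 0 0 -0.08 -0.056; 1 0 0 -0.08 -0.056; 1 0 0 -0.08 -0.056; 1 0 0 -0.08 -0.056; 1 0 0 -0.08 -0.056",
  newtons=120,
)

```text
clock: 9.1
position: [0.5985, 0.2708, 0.3076]
ee_rot: [0.735, 0.678, -0.0, 0.0]
ft_force: [1.0, -0.1, -4.3]
grip_width: 0.453
grasp_force: 121.2
```

Request:
arm_command(
  series="1 -0.143 -0.0055 0 0; 1 -0.143 -0.0055 0 0; 1 -0.143 -0.0055 0 0; 1 -0.143 -0.0055 0 0; 1 -0.143 -0.0055 0 0; 1 -0.143 -0.0055 0 0; 1 -0.143 -0.0055 0 0; 1 -0.143 -0.0055 0 0; 1 0 0 0 0; 1 0 0 0 0",
  newtons=120,
)

```text
clock: 10.35
position: [0.5412, -0.1829, 0.3068]
ee_rot: [0.737, 0.676, 0.0, -0.0]
ft_force: [-0.9, 0.5, -5.0]
grip_width: 0.455
grasp_force: 121.7
```

Run:
```python
from h import *
c=snap('top','t5'); s=snap('scene','s5'); o=manip.get_obs(); print(o['position'],o['ft_force'],R.from_quat(o['ee_rot']).as_matrix().round(3))
u,v=proj(s,o['position']).astype(int); print(u,v,proj(c,o['position']))
print(np.r_[u-50,v-40])
u0,v0=u-75,v-75; u1,v1=(proj(c,o['position'])-[30,60]).astype(int); print('crops',u0,v0,u1,v1)
a=cv2.resize(s['pixels'][max(v0,0):max(v0,0)+150,max(u0,0):max(u0,0)+130],None,fx=4,fy=4,interpolation=2)[:600]
b=cv2.resize(c['pixels'][v1:v1+130,u1:u1+70],None,fx=4,fy=4,interpolation=2)[:600]
im=np.zeros((600,800,3),np.uint8); im[:a.shape[0],:a.shape[1]]=a; im[:b.shape[0],520:800]=b[:,:280]
cv2.imwrite('pics/c5.png',im[:,:,::-1])
```

```text
[ 0.54151731 -0.1816005   0.30721295] [ 0.71072883  0.39891495 -4.88156095] [[ 0.084  0.996  0.   ]
 [ 0.996 -0.084  0.   ]
 [ 0.     0.    -1.   ]]
211 129 [411.27668664 262.65367721]
[161  89]
crops 136 54 381 202
```

View pics/c5.png

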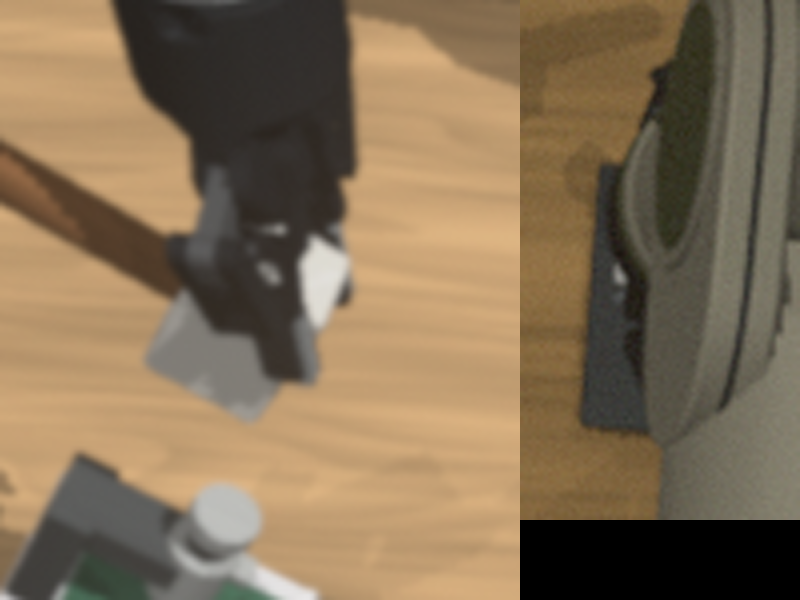

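The scene crop shows the tilted mallet clear of the fixture. Its side-face bottom edge runs from (148,360) to (250,420), the handle goes up to the left, and the punch head is at (227,515).

```bash
cat >> h.py <<'E'
def onplane(c,u,v,P,n):
    o,d=ray(c,u,v); return o+d*((P-o)@n)/(d@n)
def mallet(c,o):
    Rm=R.from_quat(o['ee_rot']).as_matrix(); n=Rm[:,1]; p=o['position']
    f=lambda P:(np.c_[P]-p)@Rm*1e3*[1,1,-1]   # mm in tool: fwd, side, up
    return Rm,n,p,f
E
python3 - <<'E'
from h import *
s=load('s5'); o=manip.get_obs(); Rm,n,p,f=mallet(s,o)
h=cv2.cvtColor(s['pixels'],cv2.COLOR_RGB2HSV); 
m=((h[...,0]<15)&(h[...,1]>90)&(h[...,2]<150)).astype(np.uint8); m[:70]=0;m[135:]=0;m[:,:80]=0; m[:,181:]=0
nn,l,st,ce=cv2.connectedComponentsWithStats(m); i=1+st[1:,4].argmax(); print(st[i])
v,u=np.nonzero(l==i); (q,mean,_)=(None,np.array([u.mean(),v.mean()]),0)
W=np.linalg.svd(np.c_[u,v]-mean,full_matrices=False)[2][0]; print(mean,W)
P=[f(onplane(s,*(mean+k*W),p,n)) for k in(-30,30)]; d=P[0]-P[1]; print('handle',P,np.degrees(np.arctan2(d[2],d[0])))
C=lambda x,y:(136+x/4-.4,54+y/4-.4)
Q=[f(onplane(s,*C(*a),p+n*.02,n)) for a in((148,360),(250,420),(185,293),(278,385))]
print(np.round(Q,1)); d=Q[1]-Q[0]; print('face',np.linalg.norm(d),np.degrees(np.arctan2(d[2],d[0]))); d=Q[2]-Q[0];print('rear',np.degrees(np.arctan2(d[0],d[2])));d=Q[3]-Q[1];print('front',np.degrees(np.arctan2(d[0],d[2])))
a=s['pixels'].copy(); 
print('punch',onz(s,*C(227,515),.169))
E
```

```text
[  99   72   82   56 1044]
[137.76819923  97.74233716] [0.86282658 0.50550004]
handle [array([[ 708.00870277,  -71.42132266,  222.45052955],
       [-210.37806943, -846.7658846 , -627.00808151],
       [ 540.57481858, -212.77674667,   67.58314795]]), array([[ 714.0885067 ,  -66.28847116,  228.07402278],
       [-138.33531551, -785.94406185, -560.37238996],
       [ 490.79361821, -254.80433696,   21.53820196]])] [96.96307991 96.96307991 96.96307991]
[[[ 736.6  -47.3  248.9]
  [-129.  -778.1 -551.7]
  [ 443.7 -294.6  -22. ]]

 [[ 739.9  -44.5  251.9]
  [ -89.8 -745.  -515.5]
  [ 414.7 -319.1  -48.9]]

 [[ 738.8  -45.4  251. ]
  [-102.2 -755.5 -527. ]
  [ 486.2 -258.7   17.3]]

 [[ 741.4  -43.3  253.3]
  [ -72.1 -730.1 -499.1]
  [ 439.4 -298.2  -26. ]]]
face 78.34063656248823 [-83.49396331 -83.49396331 -83.49396331]
rear [3.03606474 3.03606474 3.03606474]
front [3.44029671 3.44029671 3.44029671]
punch [ 0.53577063 -0.24311355  0.169     ]
```

```bash
sed -i 's/(np.c_\[P\]-p)/(np.asarray(P)-p)/' h.py
python3 - <<'E'
from h import *
s=load('s5'); o=manip.get_obs(); Rm,n,p,f=mallet(s,o)
mean=np.array([137.768,97.742]);W=np.array([.86283,.5055])
P=[f(onplane(s,*(mean+k*W),p,n)) for k in(-30,30)]; d=P[1]-P[0]; print('handle',P,np.degrees(np.arctan2(-d[2],d[0])), 'handle line up at fwd=0',P[1][2]-d[2]/d[0]*P[1][0])
C=lambda x,y:(136+x/4-.4,54+y/4-.4)
Q=[f(onplane(s,*C(*a),p+n*.02,n)) for a in((148,360),(250,420),(185,293),(278,385))]
print(np.round(Q,1)); d=Q[1]-Q[0]; print('face',np.linalg.norm(d),np.degrees(np.arctan2(-d[2],d[0]))); d=Q[2]-Q[0];print('rear',np.degrees(np.arctan2(d[0],d[2])));d=Q[3]-Q[1];print('front',np.degrees(np.arctan2(d[0],d[2])))
t=np.radians(32); print('face centre',(Q[0]+Q[1])/2)
E
```

```text
handle [array([-1.38765047e+02, -1.72699517e-13,  6.77538335e+01]), array([-7.18822911e+01,  1.06130253e-13,  2.16759985e+01])] 34.564295137887534 handle line up at fwd=0 -27.84618852796073
[[-61.5  20.  -21.9]
 [-25.1  20.  -48.8]
 [-36.7  20.   17.4]
 [ -8.7  20.  -25.9]]
face 45.229987607839234 36.42034829655427
rear 32.28927713143034
front 35.60802915050317
face centre [-43.34015696  20.         -35.35164031]
```

Run:
```python
from h import *
s=load('s5'); o=manip.get_obs(); Rm,n,p,f=mallet(s,o)
lab=cv2.cvtColor(s['pixels'],cv2.COLOR_RGB2LAB).astype(float); g=cv2.GaussianBlur(lab[...,0],(0,0),.8)
mean=np.array([137.768,97.742]);W=np.array([.86283,.5055]);N=np.array([-W[1],W[0]])
up=[];lo=[]
for k in np.arange(-34,30,2):
    t=np.arange(-16,16.1,.25); q=mean+k*W+t[:,None]*N
    pr=cv2.remap(g.astype(np.float32),q[:,0].astype(np.float32)[None],q[:,1].astype(np.float32)[None],1)[0]; d=np.gradient(pr)
    i=d[:64].argmin(); j=64+d[64:].argmax(); up.append((k,t[i]));lo.append((k,t[j]))
up=np.array(up);lo=np.array(lo); print(up[:,1],lo[:,1])
Rc=[]
for nm,e in(('up',up),('lo',lo)):
    a=np.polyfit(*e.T,1)
    for _ in range(3):
        r=np.abs(e[:,1]-np.polyval(a,e[:,0])); a=np.polyfit(*e[r<1].T,1)
    Rc.append(a); print(nm,a)
a=(Rc[0]+Rc[1])/2
P=[f(onplane(s,*(mean+k*W+np.polyval(a,k)*N),p,n)) for k in(-30,30)]; d=P[1]-P[0]; print(np.round(P,1),np.degrees(np.arctan2(-d[2],d[0])),P[1][2]-d[2]/d[0]*P[1][0])
```

```text
[-7.5  -7.5  -7.25 -7.25 -7.25 -7.25 -7.5  -7.25 -7.25 -7.   -7.   -7.
 -7.   -7.   -6.75 -7.   -7.   -6.75 -7.   -7.   -7.25 -7.   -7.   -7.25
 -7.   -6.75 -7.   -7.   -7.   -7.   -7.25 -7.  ] [7.5  7.75 7.25 7.25 7.75 8.25 7.75 7.5  7.5  7.5  6.75 7.   7.   7.
 7.   7.   7.   7.   7.   6.75 7.   6.5  6.75 6.75 6.5  6.75 6.75 6.75
 6.75 6.75 6.25 6.5 ]
up [ 5.77346041e-03 -7.07642962e+00]
lo [-0.01984054  6.98735337]
[[-139.     0.    67.5]
 [ -71.5   -0.    22.2]] 33.88086607705818 -25.87294511468323
```

Request:
arm_command(
  series="1 0.0065 -0.001 0.041 0; 1 0 0 0.041 0; 1 0 0 0.041 0; 1 0 0 0.041 0; 1 -0.00663 0 0.0106 0; 1 -0.00663 0 0.0106 0; 1 -0.00663 0 0.0106 0; 1 -0.00663 0 0.0106 0; 1 -0.00663 0 0.0106 0; 1 0 0 0 0",
  newtons=120,
)

```text
clock: 11.7
position: [0.5397, -0.1938, 0.2202]
ee_rot: [0.737, 0.676, -0.0, -0.0]
ft_force: [-0.4, 0.6, -3.9]
grip_width: 0.453
grasp_force: 121.7
```

Run:
```python
from h import *
s=snap('scene','s6'); o=manip.get_obs(); print(o['position'],o['ft_force'],o['clock'])
cv2.imwrite('pics/c6.png',cv2.resize(s['pixels'][90:240,110:270],None,fx=4,fy=4,interpolation=2)[:,:,::-1])
```

```text
[ 0.53985186 -0.19366153  0.22047306] [-0.12371619 -0.48507482 -4.5937254 ] 11.75
```

View pics/c6.png

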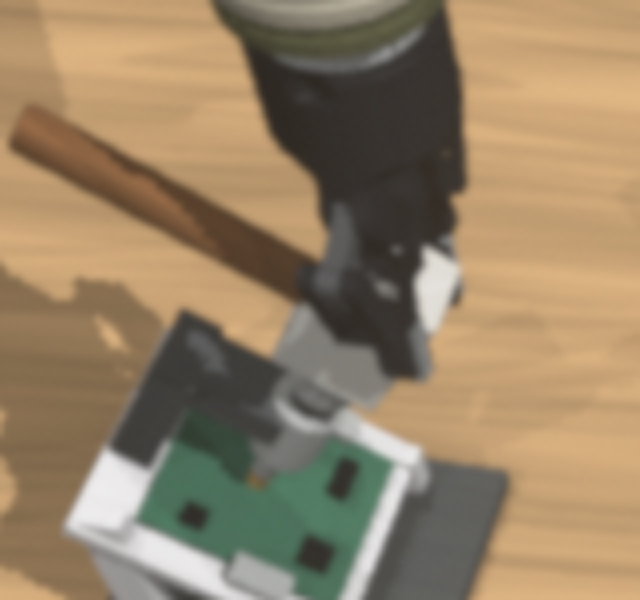

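The crop shows the face (centre about (325,382)) just above and square to the punch head at (310,395). The handle rises to the left, clear of the column.

Request:
arm_command(
  series="1 -0.00265 0 0.00424 0; 1 -0.00265 0 0.00424 0; 1 -0.00265 0 0.00424 0; 1 -0.00265 0 0.00424 0; 1 -0.00265 0 0.00424 0; 1 -0.00265 0 0.00424 0; 1 -0.00265 0 0.00424 0; 1 -0.00265 0 0.00424 0; 1 -0.00265 0 0.00424 0; 1 0 0 0 0",
  newtons=120,
)

```text
clock: 13.0
position: [0.5392, -0.2028, 0.2056]
ee_rot: [0.737, 0.676, 0.0, 0.0]
ft_force: [-3.0, 2.3, 3.3]
grip_width: 0.453
grasp_force: 122.6
```

Run:
```python
from h import *
o=manip.get_obs(); print(o['position'],o['ft_force'],o['torque'])
```

```text
[ 0.53919907 -0.2028003   0.20562003] [-3.01079667  2.28649232  3.32016915] [ 0.75402325  0.77375512 -0.11138467]
```

Request:
arm_command(
  series="1 -0.00132 0 0.00212 0; 1 -0.00132 0 0.00212 0; 1 -0.00132 0 0.00212 0; 1 -0.00132 0 0.00212 0; 1 -0.00132 0 0.00212 0; 1 -0.00132 0 0.00212 0; 1 -0.00132 0 0.00212 0; 1 -0.00132 0 0.00212 0; 1 0 0 0 0; 1 0 0 0 0",
  newtons=120,
)

```text
clock: 14.25
position: [0.539, -0.206, 0.2001]
ee_rot: [0.737, 0.676, 0.0, 0.0]
ft_force: [-7.9, 7.9, 15.3]
grip_width: 0.457
grasp_force: 124.2
```

Run:
```python
from h import *
s=snap('scene','s7'); o=manip.get_obs(); print(o['position'],o['ft_force'],o['torque'])
```

```text
[ 0.53901886 -0.20605268  0.20015313] [-7.86407864  8.78013962 16.03879072] [ 1.45946836  2.18011953 -0.34540003]
```

Request:
arm_command(
  series="1 -0.00132 0 0.00212 0; 1 -0.00132 -0.001 0.00212 0; 1 0 0 0 0; 1 0 0 0 0; 1 0 0 0 0; 1 0 0 0 0; 1 0 0 0 0; 1 0 0 0 0; 1 0 0 0 0; 1 0 0 0 0",
  newtons=120,
)

```text
clock: 15.55
position: [0.539, -0.2061, 0.1999]
ee_rot: [0.736, 0.677, 0.001, 0.0]
ft_force: [-11.1, 11.1, 25.7]
grip_width: 0.454
grasp_force: 125.4
```

Run:
```python
from h import *
s=snap('scene','s8'); o=manip.get_obs(); print(o['position'],o['ft_force'],o['torque'])
cv2.imwrite('pics/c8.png',np.hstack([cv2.resize(load('s6')['pixels'][140:240,130:225],None,fx=4,fy=4,interpolation=2),cv2.resize(s['pixels'][140:240,130:225],None,fx=4,fy=4,interpolation=2)])[:,:,::-1])
```

```text
[ 0.53898933 -0.20603968  0.19985268] [-12.5678842   12.94771053  25.98086898] [ 2.22692919  3.10974642 -0.43068506]
```

View pics/c8.png

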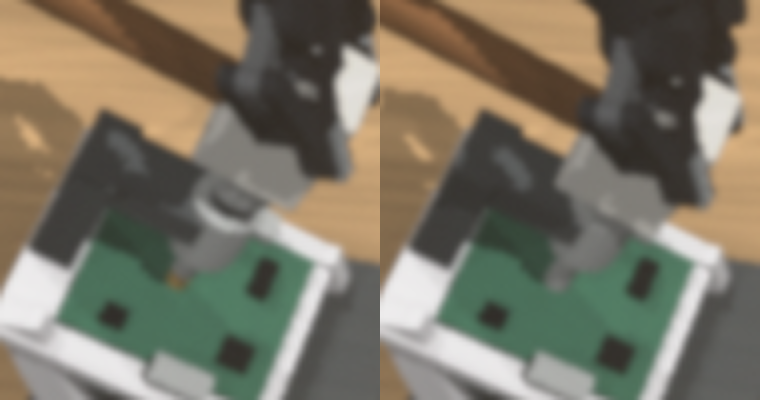

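The right crop shows the punch driven down and no brass visible below it. The force rises with no further travel, so the punch is at its stop. I'm backing off along the axis.

Request:
arm_command(
  series="1 0.0066 0.001 -0.0106 0; 1 0.0066 0 -0.0106 0; 1 0.0066 0 -0.0106 0; 1 0.0066 0 -0.0106 0; 1 0.0066 0 -0.0106 0; 1 0.0133 0 -0.0212 0; 1 0.0133 0 -0.0212 0; 1 0.0133 0 -0.0212 0; 1 0.0133 0 -0.0212 0; 1 0 0 -0.03 0",
  newtons=120,
)

```text
clock: 16.85
position: [0.5416, -0.1733, 0.2645]
ee_rot: [0.737, 0.676, -0.0, -0.0]
ft_force: [-0.2, 0.0, -3.9]
grip_width: 0.454
grasp_force: 121.8
```

Run:
```python
from h import *
s=snap('scene','s9'); o=manip.get_obs(); print(o['position'],o['ft_force'],R.from_quat(o['ee_rot']).as_matrix().round(3))
for n in('s5','s8','s9'):
    c=load(n); h=cv2.cvtColor(c['pixels'],cv2.COLOR_RGB2HSV)[195:220,162:190]
    m=(h[...,0]>8)&(h[...,0]<28)&(h[...,1]>110); print(n,'brass px',m.sum(), np.argwhere(m).mean(0)+[195,162] if m.any() else '')
# punch head up? compare head patch with start
a,b=(cv2.cvtColor(load(n)['pixels'],cv2.COLOR_RGB2GRAY).astype(float)[172:200,180:205] for n in('s5','s9'))
print('head patch diff',np.abs(a-b).mean())
Rm,n,p,f=mallet(s,o)
lab=cv2.GaussianBlur(cv2.cvtColor(s['pixels'],cv2.COLOR_RGB2LAB)[...,0].astype(np.float32),(0,0),.8)
# handle line re-fit
th=np.radians(34); ax=Rm[:,0]; up=np.array([0,0,1])
u=np.cos(th)*ax-np.sin(th)*up; w=np.sin(th)*ax+np.cos(th)*up; base=p-.016*u-.021*w
A,B=proj(s,base-.05*u),proj(s,base-.13*u); W=(B-A)/np.linalg.norm(B-A);N=np.array([-W[1],W[0]]); L=np.linalg.norm(B-A)
res=[]
for k in np.linspace(0,L,30):
    t=np.arange(-14,14.1,.25); q=(A+k*W+t[:,None]*N).astype(np.float32)
    d=np.gradient(cv2.remap(lab,q[:,:1],q[:,1:],1)[:,0]); e=sorted([t[d.argmin()],t[d.argmax()]]); res.append((k,*e))
res=np.array(res); wd=res[:,2]-res[:,1]; ok=abs(wd-np.median(wd))<1.5; a=np.polyfit(res[ok,0],res[ok,1:].mean(1),1)
P=[f(onplane(s,*(A+k*W+np.polyval(a,k)*N),p,n)) for k in(0,L)]; d=P[0]-P[1]
print(ok.sum(),np.median(wd),'tilt now',np.degrees(np.arctan2(-d[2],d[0])),'line at fwd0',P[0][2]-d[2]/d[0]*P[0][0])
```

```text
[ 0.54224023 -0.17385875  0.26643211] [ 1.10052611 -0.71405539 -3.14874607] [[ 0.086  0.996  0.002]
 [ 0.996 -0.086 -0.001]
 [-0.001  0.002 -1.   ]]
s5 brass px 0 
s8 brass px 0 
s9 brass px 1 [210. 174.]
head patch diff 10.178571428571429
30 13.25 tilt now 33.19997256067589 line at fwd0 -25.870093368668876
```

Run:
```python
from h import *
cv2.imwrite('pics/c9.png',np.hstack([cv2.resize(load(n)['pixels'][165:240,150:225],None,fx=5,fy=5,interpolation=2) for n in('scene0','s9')])[:,:,::-1])
```

```text
(no output)
```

View pics/c9.png

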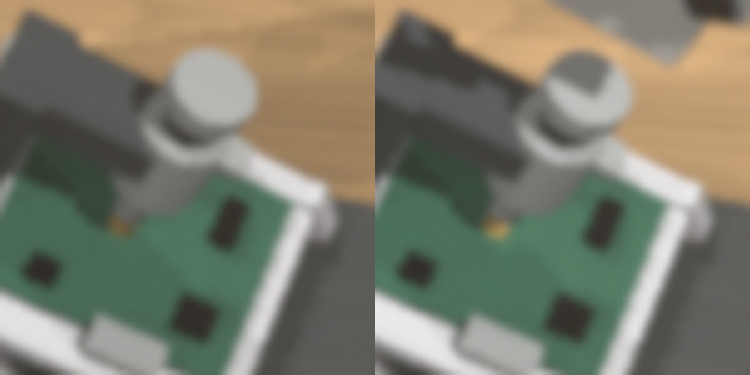

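The right crop, after the stroke, shows the punch head back up. Brass is visible at (498,230) against (120,227) before. I'll check its extent along the punch axis numerically.

Run:
```python
from h import *
H=np.array([.536,-.2442,.169]); az=np.array([.087*.53,.996*.53,.848])
for off in(0,.004):
  for s_ in range(84,122,2):
    q=[]
    for n in('scene0','s9'):
        c=load(n); u=proj(c,H-az*s_/1e3+np.array([off,0,0])); px=cv2.remap(c['pixels'],np.float32([[u[0]]]),np.float32([[u[1]]]),1)[0,0]; q.append(px.tolist())
    print(off,s_,u.round(1),q)
c=load('s9')
for n in('scene0','s9'): print(load(n)['pixels'][203:216,170:180].tolist().__str__() if 0 else [[tuple(p) for p in r] for r in load(n)['pixels'][206:215,171:179].tolist()])
```

```text
0 84 [177.7 203.3] [[112, 111, 109], [118, 117, 115]]
0 86 [177.3 203.8] [[112, 111, 109], [118, 117, 115]]
0 88 [177.  204.3] [[111, 111, 108], [117, 117, 114]]
0 90 [176.7 204.7] [[109, 109, 106], [115, 115, 112]]
0 92 [176.4 205.2] [[107, 107, 103], [112, 113, 109]]
0 94 [176.1 205.6] [[104, 104, 101], [109, 109, 106]]
0 96 [175.8 206.1] [[101, 101, 98], [106, 106, 103]]
0 98 [175.5 206.6] [[100, 99, 95], [105, 104, 101]]
0 100 [175.2 207. ] [[99, 98, 94], [105, 103, 100]]
0 102 [174.9 207.5] [[99, 97, 91], [107, 103, 98]]
0 104 [174.6 207.9] [[99, 95, 88], [108, 103, 94]]
0 106 [174.3 208.4] [[101, 93, 81], [114, 105, 89]]
0 108 [174.  208.8] [[103, 92, 75], [119, 107, 83]]
0 110 [173.7 209.3] [[104, 91, 69], [125, 109, 79]]
0 112 [173.4 209.7] [[106, 92, 65], [132, 114, 77]]
0 114 [173.1 210.1] [[107, 94, 64], [135, 117, 77]]
0 116 [172.8 210.6] [[102, 96, 67], [132, 121, 81]]
0 118 [172.5 211. ] [[96, 99, 72], [128, 124, 85]]
0 120 [172.2 211.5] [[88, 102, 77], [113, 121, 88]]
0.004 84 [177.1 205. ] [[110, 110, 106], [115, 116, 112]]
0.004 86 [176.8 205.4] [[107, 107, 103], [11
[... 2461 characters left out ...]
08, 82), (126, 114, 91), (116, 112, 93), (97, 106, 91), (86, 108, 92)], [(87, 95, 71), (112, 104, 71), (132, 114, 75), (146, 124, 82), (150, 132, 90), (132, 128, 94), (103, 120, 95), (87, 120, 97)], [(90, 109, 84), (117, 118, 84), (141, 130, 86), (155, 138, 90), (153, 141, 93), (129, 134, 97), (101, 127, 99), (86, 125, 100)], [(84, 113, 90), (100, 120, 91), (120, 129, 94), (131, 136, 95), (128, 136, 96), (110, 131, 99), (91, 126, 99), (84, 125, 100)], [(77, 112, 90), (83, 116, 92), (91, 121, 95), (98, 126, 97), (98, 128, 99), (90, 127, 99), (85, 125, 100), (82, 123, 99)], [(77, 112, 91), (77, 113, 91), (80, 117, 94), (82, 120, 96), (84, 123, 99), (83, 124, 99), (81, 122, 98), (79, 119, 96)]]
```

Request:
arm_command(
  series="1 0.14 0.0055 0 0; 1 0.14 0.0055 0 0; 1 0.14 0.0055 0 0; 1 0.14 0.0055 0 0; 1 0.14 0.0055 0 0; 1 0.14 0.0055 0 0; 1 0.14 0.0055 0 0; 1 0.14 0.0055 0 0; 1 0 0 0 0.056; 1 0 0 0 0.056",
  newtons=120,
)

```text
clock: 18.15
position: [0.5978, 0.2715, 0.2636]
ee_rot: [0.845, 0.535, -0.0, -0.0]
ft_force: [1.5, -0.3, -4.8]
grip_width: 0.457
grasp_force: 122.0
```

Request:
arm_command(
  series="1 0 0 0.07 0.056; 1 0 0 0.07 0.056; 1 0 0 0.07 0.056; 1 0 0 0.07 0.056; 1 0 0 0.07 0.056; 1 0 0 0.05 0; 1 0 0 0.04 0; 1 0 0 0.03 0; 1 0 0 0.015 0; 1 0 0 0 0",
  newtons=120,
)

```text
clock: 19.4
position: [0.5978, 0.2708, 0.0699]
ee_rot: [0.992, 0.126, -0.0, 0.0]
ft_force: [0.2, -0.0, -3.9]
grip_width: 0.454
grasp_force: 122.1
```

Request:
arm_command(
  series="1 0 0 0.01 0; 1 0 0 0.01 0; 1 0 0 0.01 0; 1 -0.005 0 -0.0013 0; 1 -0.005 0 -0.0013 0; 1 -0.005 0 -0.0013 0; 1 -0.005 0 -0.0013 0; 1 -0.005 0 -0.0013 0; 1 -0.005 0 -0.001 0; 1 0 0 0 0",
  newtons=20,
)

```text
clock: 20.65
position: [0.5857, 0.2677, 0.0606]
ee_rot: [0.992, 0.126, -0.0, 0.0]
ft_force: [0.0, -0.1, -4.7]
grip_width: 0.452
grasp_force: 122.6
```

```bash
cat > ht.py <<'E'
from h import *
import sys
s=snap('scene',sys.argv[1]); c=snap('wrist',sys.argv[1]+'w'); o=manip.get_obs(); print(o['position'],o['ft_force'],o['clock'])
Rm,n,p,f=mallet(s,o)
h=cv2.cvtColor(s['pixels'],cv2.COLOR_RGB2HSV); m=((h[...,0]<14)&(h[...,1]>95)&(h[...,2]<170)).astype(np.uint8)
uv=proj(s,p).astype(int); m[:uv[1]-110]=0; m[uv[1]:]=0; m[:,:uv[0]-100]=0; m[:,uv[0]+30:]=0
nn,l,st,ce=cv2.connectedComponentsWithStats(m); i=1+st[1:,4].argmax(); print(uv,st[i])
v,u=np.nonzero(l==i); mean=np.array([u.mean(),v.mean()]); W=np.linalg.svd(np.c_[u,v]-mean,full_matrices=False)[2][0]
P=np.array([f(onplane(s,*(mean+k*W),p,n)) for k in(-15,15)]); P=P[P[:,0].argsort()]; d=P[1]-P[0]
print('handle pts',P.round(1).tolist(),'tilt',np.degrees(np.arctan2(-d[2],d[0])),'line at fwd -16',P[1][2]-d[2]/d[0]*(P[1][0]+16))
E
python3 ht.py s10
```

```text
[0.58595852 0.2677805  0.06074548] [ 0.59459083  0.06606133 -4.34092246] 20.75
[462 260] [451 213   8  19  77]
handle pts [[-94.6, -0.0, 43.5], [-47.3, -0.0, 9.8]] tilt 35.54922314916251 line at fwd -16 -12.622272462199206
```

Request:
arm_command(
  series="1 0 0 0.003 0; 1 0 0 0.003 0; 1 0 0 0.003 0; 1 0 0 0.002 0; 1 0 0 0.002 0; 0.56 0 0 0 0; 0.56 0 0 0 0; 0.55 0 0 0 0; 0.55 0 0 0 0; 0.55 0 0 0 0",
  newtons=20,
)

```text
clock: 22.0
position: [0.5869, 0.2682, 0.0589]
ee_rot: [0.992, 0.126, 0.001, 0.0]
ft_force: [-7.2, -5.2, 22.8]
grip_width: 0.457
grasp_force: 111.7
```

Request:
arm_command(
  series="0.545 0 0 -0.004 0; 0.543 0 0 0 0; 0.541 0 0 0 0; 0.54 0 0 0 0; 0.54 0 0 0 0; 0.54 0 0 0 0; 0.54 0 0 0 0; 0.54 0 0 0 0; 0.54 0 0 0 0; 0.54 0 0 0 0",
  newtons=20,
)

```text
clock: 23.25
position: [0.5866, 0.268, 0.059]
ee_rot: [0.992, 0.126, 0.001, 0.0]
ft_force: [-3.5, -2.8, 11.3]
grip_width: 0.459
grasp_force: 51.3
```

Request:
arm_command(
  series="0.537 0 0 0 0; 0.536 -0.003 0 -0.001 0; 0.536 -0.006 0 -0.0018 0; 0.536 -0.006 0 -0.0018 0; 0.536 -0.006 0 -0.0018 0; 0.536 -0.006 0 -0.0016 0; 0.536 -0.006 0 -0.0014 0; 0.536 0 0 0 0; 0.536 0 0 0 0; 0.536 0 0 0 0",
  newtons=20,
)

```text
clock: 24.5
position: [0.5734, 0.2645, 0.061]
ee_rot: [0.992, 0.126, 0.0, 0.0]
ft_force: [-0.5, -0.3, -4.2]
grip_width: 0.46
grasp_force: 25.9
```

```bash
python3 ht.py s11
python3 - <<'E'
from h import *
g=cv2.cvtColor(load('s11w')['pixels'],cv2.COLOR_RGB2GRAY).astype(int)
for u in(305,319,335): print(u,g[270:345:2,u].tolist())
E
```

```text
[0.57335112 0.26453514 0.06104152] [-0.1079235  -0.61090356 -4.96727533] 24.6
[460 254] [449 203   9  23  69]
handle pts [[-88.2, 0.0, 59.5], [-54.0, 0.0, 7.9]] tilt 56.52756703391509 line at fwd -16 -49.61735848982469
305 [51, 56, 54, 57, 53, 53, 57, 51, 54, 57, 52, 54, 56, 55, 54, 53, 53, 54, 55, 57, 52, 56, 55, 53, 39, 175, 227, 239, 250, 254, 253, 254, 254, 253, 253, 253, 255, 255]
319 [56, 53, 55, 55, 56, 54, 53, 58, 56, 52, 55, 56, 53, 55, 55, 56, 57, 56, 55, 54, 56, 55, 53, 52, 44, 173, 229, 242, 249, 254, 254, 254, 253, 253, 254, 253, 253, 253]
335 [54, 55, 56, 54, 57, 56, 55, 53, 57, 55, 56, 53, 54, 54, 55, 54, 58, 52, 54, 55, 50, 56, 59, 39, 25, 177, 231, 242, 248, 253, 252, 253, 252, 253, 253, 253, 253, 253]
```

Request:
arm_command(
  series="0.535 0 0 0.003 0; 0.535 0 0 0 0; 0.534 0 0 0 0; 0.534 0 0 0 0; 0.534 0 0 0 0; 0.533 0 0 0 0; 0.533 0 0 0 0; 0.533 0 0 0 0; 0.533 0 0 0 0; 0.533 0 0 0 0",
  newtons=20,
)

```text
clock: 25.85
position: [0.5733, 0.2646, 0.0599]
ee_rot: [0.992, 0.126, 0.0, 0.0]
ft_force: [-0.1, -0.1, -2.4]
grip_width: 0.47
grasp_force: 8.1
```

```bash
cat > we.py <<'E'
from h import *
import sys
c=snap('wrist',sys.argv[1]); g=cv2.cvtColor(c['pixels'],cv2.COLOR_RGB2GRAY).astype(int); o=manip.get_obs(); print(o['ft_force'].round(1),o['grasp_force'],o['grip_width'],o['position'])
for u in(305,319,335):
    d=np.diff(g[:,u]); print(u,[(v,int(d[v])) for v in range(200,479) if abs(d[v])>22])
E
python3 we.py w12
```

```text
[-0.5 -0.1 -3.4] 8.134438544511795 0.467446069396398 [0.57338153 0.26454351 0.05993582]
305 [(319, 122), (320, 33), (321, 33), (380, -41), (439, -87), (440, -80)]
319 [(319, 119), (320, 35), (321, 35), (380, -43), (441, -45), (442, -79), (443, -23)]
335 [(319, 143), (320, 40), (321, 31), (381, -24), (382, -44), (438, -54), (439, -77)]
```

Request:
arm_command(
  series="0.533 0 0 0.002 0; 0.5325 0 0 0.002 0; 0.5325 0 0 0 0; 0.532 0 0 0 0; 0.532 0 0 0 0; 0.532 0 0 0 0; 0.5315 0 0 0 0; 0.5315 0 0 0 0; 0.5315 0 0 0 0; 0.5315 0 0 0 0",
  newtons=20,
)

```text
clock: 27.15
position: [0.5732, 0.2646, 0.0581]
ee_rot: [0.992, 0.126, -0.0, 0.0]
ft_force: [0.1, -0.3, 0.1]
grip_width: 0.466
grasp_force: 0.0
```

```bash
python3 we.py w13
```

```text
[-0.7 -0.6 -0.6] 0.0 0.4680647952014063 [0.57323553 0.26452685 0.05816315]
305 [(339, 121), (340, 47), (351, -45), (361, -36), (439, -74), (440, -51)]
319 [(339, 89), (340, 35), (441, -33), (442, -54)]
335 [(339, 103), (340, 36), (408, -24), (438, -42), (439, -51)]
```

Run:
```python
from h import *
c=snap('wrist','w14'); g=cv2.cvtColor(c['pixels'],cv2.COLOR_RGB2GRAY).astype(int)
print(g[240:480:4,319].tolist())
s=snap('scene','s14'); t=snap('top','t14')
cv2.imwrite('pics/c14.png',np.hstack([cv2.resize(s['pixels'][170:290,400:500],None,fx=4,fy=4,interpolation=2),c['pixels'][:,200:440]])[:,:,::-1])
```

```text
[67, 65, 63, 64, 64, 65, 62, 64, 65, 59, 58, 54, 58, 53, 57, 56, 58, 56, 55, 60, 51, 38, 37, 55, 56, 127, 145, 147, 145, 146, 147, 145, 145, 145, 147, 146, 146, 147, 146, 145, 145, 146, 146, 147, 145, 144, 145, 145, 145, 144, 145, 49, 44, 53, 54, 54, 52, 54, 53, 34]
```

Run:
```python
from h import *
c=load('w14'); o=manip.get_obs(); Rm=R.from_quat(o['ee_rot']).as_matrix(); p=o['position']
for nm,fw,z in(('topfront',9,.082),('topfront0',0,.082),('topfront16',16,.082),('botfront',9,.006),('botfront16',16,.006),('toprear',-41,.082)):
    print(nm,proj(c,np.r_[(p+Rm[:,0]*fw/1e3)[:2],z]).round(1))
px=c['pixels']; print([px[v,319].tolist() for v in(300,330,336,345,400,438,446)])
print('row 390',[ (i,int(d)) for i,d in enumerate(np.diff(cv2.cvtColor(px,cv2.COLOR_RGB2GRAY).astype(int)[390])) if abs(d)>25 and 220<i<420])
print('row 345',[ (i,int(d)) for i,d in enumerate(np.diff(cv2.cvtColor(px,cv2.COLOR_RGB2GRAY).astype(int)[345])) if abs(d)>25 and 220<i<420])
# brown (handle) pixels in scene & top
for n in('scene0','s14','top0','t14'):
    q=load(n)['pixels']; h=cv2.cvtColor(q,cv2.COLOR_RGB2HSV); m=((h[...,0]<12)&(h[...,1]>95)&(h[...,2]<170)&(h[...,2]>40)).astype(np.uint8)
    r=(slice(150,260),slice(400,490)) if n[0]=='s' else (slice(240,360),slice(160,240))
    mm=np.zeros_like(m); mm[r]=m[r]; nn,l,st,ce=cv2.connectedComponentsWithStats(mm); i=1+st[1:,4].argmax() if nn>1 else 0; print(n,st[i],ce[i].round(1), cv2.minAreaRect(np.argwhere(l==i)[:,::-1].astype(np.float32)) if i else '')
```

```text
topfront [319.2 359.4]
topfront0 [319.1 383.1]
topfront16 [319.3 340.2]
botfront [318.8 269.1]
botfront16 [318.8 256.2]
toprear [318.9 477.9]
[[55, 57, 52], [49, 55, 51], [58, 56, 55], [147, 145, 141], [147, 144, 141], [148, 145, 141], [54, 55, 60]]
row 390 [(272, 54), (273, 90), (274, 34), (362, -48), (363, -77)]
row 345 [(237, 76), (238, 44), (253, -119), (280, 112), (281, 71), (311, -32), (354, -34), (355, -98), (382, 91), (383, 53), (397, -28), (398, -131)]
scene0 [     0      0    640    480 307200] [319.5 239.5] 
s14 [     0      0    640    480 307200] [319.5 239.5] 
top0 [210 244   1   1   1] [210. 244.] ((210.0, 244.0), (0.0, 0.0), 0.0)
t14 [220 248   1   1   1] [220. 248.] ((220.0, 248.0), (0.0, 0.0), 0.0)
```

Run:
```python
from h import *
for nm in('w12','w14'):
  c=load(nm); o=manip.get_obs(); Rm,n,p,f=mallet(c,o)
  g=cv2.GaussianBlur(cv2.cvtColor(c['pixels'],cv2.COLOR_RGB2GRAY),(0,0),.7).astype(int)
  for v in range(324,445,10):
    d=np.diff(g[v]); L=[i for i in range(230,319) if d[i]>25]; Rr=[i for i in range(319,410) if d[i]<-20]
    if not L or not Rr: print(nm,v,L,Rr); continue
    l=max(L);r=min(Rr); r1=ray(c,l,v);r2=ray(c,r+1,v); k=.04/np.linalg.norm(r1[1]-r2[1]); print(nm,v,l,r,f(r1[0]+k*(r1[1]+r2[1])/2).round(0), c['pixels'][v,319].tolist())
```

```text
w12 324 264 371 [ 9. -0.  4.] [240, 237, 233]
w12 334 261 374 [10. -0. 12.] [255, 253, 250]
w12 344 262 373 [ 5. -0. 11.] [255, 253, 250]
w12 354 261 374 [ 3. -0. 14.] [255, 255, 255]
w12 364 260 375 [ 1. -0. 17.] [255, 255, 255]
w12 374 260 375 [-2. -0. 18.] [255, 255, 255]
w12 384 259 375 [-5. -1. 20.] [202, 199, 197]
w12 394 259 376 [-7. -0. 22.] [184, 182, 178]
w12 404 261 376 [-12.   0.  21.] [185, 183, 179]
w12 414 262 377 [-15.   0.  23.] [185, 183, 180]
w12 424 258 330 [-77. -13. -36.] [185, 182, 178]
w12 434 259 377 [-19.  -0.  27.] [185, 183, 180]
w12 444 [] []
w14 324 245 389 [27. -1. 34.] [37, 38, 38]
w14 334 242 393 [27. -0. 39.] [58, 58, 56]
w14 344 282 354 [-35.  -0. -52.] [147, 144, 141]
w14 354 280 356 [-34.  -0. -41.] [148, 145, 142]
w14 364 278 357 [-34.  -0. -33.] [147, 144, 141]
w14 374 276 359 [-34.  -0. -24.] [149, 146, 142]
w14 384 275 361 [-34.  -0. -18.] [147, 146, 143]
w14 394 273 362 [-34.  -0. -12.] [146, 145, 140]
w14 404 271 364 [-34.  -0.  -5.] [148, 146, 143]
w14 414 269 366 [-33.  -0.   2.] [154, 152, 148]
w14 424 268 368 [-33.  -0.   7.] [147, 145, 142]
w14 434 266 369 [-34.  -0.  11.] [146, 144, 142]
w14 444 [] []
```

The wrist view shows a vertical plane 34 mm behind the TCP, rising from pad height. So the mallet's front face is upright and the mallet is standing free, with its head well inside the pad. I'm withdrawing straight up.

Request:
arm_command(
  series="0.53 0.02 0 0 0; 0.53 0.02 0 -0.02 0; 0.53 0 0 -0.1 0; 0.53 0 0 -0.12 0; 0.53 0 0 -0.12 0; 0.4 0 0 -0.1 0; 0.2 0.05 0 -0.05 0; 0 0.05 0 0 0; 0 0 0 0 0; 0 0 0 0 0",
  newtons=20,
)

```text
clock: 28.6
position: [0.6271, 0.2787, 0.2622]
ee_rot: [0.992, 0.126, -0.0, -0.0]
ft_force: [0.2, -0.1, 0.2]
grip_width: 1.001
grasp_force: 0.0
```

Run:
```python
from h import *
c=snap('wrist','w15'); t=snap('top','t15'); s=snap('scene','s15'); o=manip.get_obs(); print(o['position'],o['ft_force'],o['clock'])
for n,q in(('wrist',c),('top',t),('scene',s)):
    h=cv2.cvtColor(q['pixels'],cv2.COLOR_RGB2HSV); m=((h[...,1]<50)&(h[...,2]>120)).astype(np.uint8)
    nn,l,st,ce=cv2.connectedComponentsWithStats(m)
    P=np.array([.516,.2497,.082]); uv=proj(q,P); print(n,'expect',uv.round(0))
    for i in range(1,nn):
        if np.linalg.norm(ce[i]-uv)<60 and st[i,4]>80:
            k=cv2.findContours((l==i).astype(np.uint8),0,2)[0][0]; print(st[i].tolist(),cv2.approxPolyDP(k,.04*cv2.arcLength(k,True),True)[:,0].tolist(), onz(q,*ce[i],.082).round(4))
# bystanders unchanged
for nm in('t','s'):
    a=load('top0' if nm=='t' else 'scene0')['pixels'];b=load(nm+'15')['pixels']
    f=lambda q:cv2.cvtColor(q,cv2.COLOR_RGB2HSV)
    for z in(a,b):
        h=f(z); m=(h[...,0]>105)&(h[...,0]<130)&(h[...,1]>120)&(h[...,2]>50); v,u=np.nonzero(m); k=(u>230)&(u<400)&(v>180); print(nm,'meter',u[k].mean().round(1),v[k].mean().round(1),k.sum())
```

```text
[0.62708251 0.27855376 0.26243193] [-0.48996046 -0.87974514  0.38312889] 28.75
wrist expect [319. 340.]
[297, 281, 43, 78, 3177] [[303, 281], [298, 356], [337, 358], [336, 283]] [0.5358 0.2552 0.082 ]
top expect [191. 282.]
[63, 177, 167, 232, 7049] [[91, 177], [204, 408]] [0.4935 0.348  0.082 ]
scene expect [454. 224.]
[437, 215, 32, 43, 1024] [[458, 215], [441, 218], [441, 257], [458, 255], [468, 235]] [0.5451 0.2435 0.082 ]
t meter 310.5 252.2 1458
t meter 310.5 252.1 1454
s meter 321.3 265.5 1697
s meter 321.1 265.6 1701
```

Run:
```python
from h import *
a=np.radians(14.5); X=np.array([np.cos(a),np.sin(a),0]);Y=np.array([-np.sin(a),np.cos(a),0]); C=np.array([.516,.2497,.006])
for n in('w15','s15'):
    q=load(n)
    print(n,[(i,j,k,proj(q,C+X*i*.025+Y*j*.02+[0,0,k]).round(0).tolist()) for k in(0,.076) for i in(-1,1) for j in(-1,1)])
    print('handle end',proj(q,C-X*.154+[0,0,.038]).round(0),'neck',proj(q,C-X*.04+[0,0,.038]).round(0))
q=load('s15')['pixels']; h=cv2.cvtColor(q,cv2.COLOR_RGB2HSV)
m=((h[...,0]<14)&(h[...,1]>100)&(h[...,2]<165)).astype(np.uint8); m[:140]=0;m[240:]=0;m[:,:400]=0;m[:,480:]=0
nn,l,st,ce=cv2.connectedComponentsWithStats(m)
for i in range(1,nn):
    if st[i,4]>60: print('brown',st[i],cv2.minAreaRect(np.argwhere(l==i)[:,::-1].astype(np.float32)))
```

```text
w15 [(-1, -1, 0, [336.0, 322.0]), (-1, 1, 0, [301.0, 322.0]), (1, -1, 0, [336.0, 283.0]), (1, 1, 0, [301.0, 282.0]), (-1, -1, 0.076, [339.0, 362.0]), (-1, 1, 0.076, [298.0, 362.0]), (1, -1, 0.076, [340.0, 316.0]), (1, 1, 0.076, [297.0, 316.0])]
handle end [318. 436.] neck [318. 352.]
s15 [(-1, -1, 0, [432.0, 237.0]), (-1, 1, 0, [450.0, 234.0]), (1, -1, 0, [439.0, 257.0]), (1, 1, 0, [458.0, 254.0]), (-1, -1, 0.076, [440.0, 215.0]), (-1, 1, 0.076, [459.0, 212.0]), (1, -1, 0.076, [448.0, 235.0]), (1, 1, 0.076, [468.0, 233.0])]
handle end [427. 178.] neck [443. 219.]
```

The projected upright mallet matches both measured silhouettes to within about 4 px, so it is standing level on the pad. The meter hasn't moved, and the arm is clear and touching nothing. I'm handing in.

```bash
python3 -c "
from workcell import manip
print(manip.hand_in())"
```

```text
the job is handed in; nothing more can be done
None
```

The job is handed in at about 29 s: I drove the punch to its stop and the stand-off looks fully home, the punch sprang back up, and the mallet stands upright on the pad; the mallet face was about 2° off square, and it tipped upright on its own as I eased the grip.

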